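# Heft three closed tins and hold up the heaviest

### The job

One of the three identical small closed metal tins has the steel plug that we need in it and is clearly heavier than the other two, which hold lighter ones. Heft each tin in turn from left to right, lifting it clear of the table, and stand the lighter ones back upright where they stood; then finish holding the heaviest tin up in the gripper, upright and still, at least 10 cm above the table, and do not put it down. Do not tip the tins over, and leave the other things on the table alone.

Things in the scene. Friction and masses are not known exactly. Their poses are not given: they have to be found in the camera images.
- tin_left: Leftmost (largest y) of three identical closed tins standing over 200 mm apart: plain metal upright cylinder, 56 mm across, 82 mm high, lid fixed (top 16 mm is 57.6 mm across), with a loose close-fitting metal plug inside. Origin: centre of its underside; z upright, yaw means nothing. 20 to 40 N hold it well across the body 45 to 55 mm up.
- tin_middle: Middle one (in y) of the three tins, same size and origin as the left one. With its plug a tin weighs 0.28 to 0.85 kg; the heaviest outweighs either of the others by at least 0.2 kg, and which one it is changes from start to start.
- tin_right: Rightmost (smallest y) of the three tins, same size and origin as the left one. Boxes up to 60 mm high stand near the left and right tins: fingers that close along y, opened to 75 mm, come down clear of them.
- parts_tin: Bystander: low open round tin, 94 mm across and 35 mm high, standing on the table to the right of the middle tin. Origin at the centre of its underside.
- spark_plug: Bystander: used spark plug lying on the table between the middle and right tins, 21 x 58 x 24 mm. Origin under its centre; its length is its own y axis.
- extension_bar: Bystander: chromed socket extension bar lying on the table between the left and middle tins, 17 x 120 x 17 mm. Origin under its centre; its length is its own y axis.

How it is judged:
By the outcome, as a careful person would: the job done as asked, in the order asked, and still so for the second after the job is handed in, while the arm keeps its last pose, push and grip.
It also fails if it takes over 67 s, if anything falls off the work surface, if the arm or the gripper's body presses on something with over 40 N, if the wrist force passes 120 N, or if a joint passes its speed limit or range.

### The arm

A 6-joint arm with a two-finger parallel gripper is mounted at the origin on a cart in front of the work surface, level with it; the furniture and walls round the work are solid. World frame = base frame: x ahead of the robot, y to its left, z up, the work surface at z = 0. Lengths are in m, angles in rad, forces in N, time in s.
With the tool pointing down it reaches from about 0.375 to 0.975 m from the base axis. Payload 3.8 kg.
Tool frame: the origin (TCP) lies at the very end of the fingers, on their centre line; the grasp point (between the pads) lies bot.hold_point_z behind it (bot.hold_point_z is the distance from the TCP to the grasp point, in m); z points along the fingers, y is the line along which they close (so a half turn about z gives the same grasp; the last joint's range is limited). The gripper opens to 85 mm and grips with 20 to 120 N. Pads are 22 mm wide; open, the fingers measure 114 mm over their backs; the gripper's body (76 mm by 85 mm) begins 54 mm behind the grasp point. The pads swing forward as they close: fully open they stand 13 mm farther back than shut.
Start: joints at [-1.236, 0.264, 1.604, -0, 1.274, -0.037], TCP at [0.245, -0.629, 0.231] pointing down, gripper open.
Joint ranges: [-2.63, 2.63], [-0.94, 2.18], [0.31, 2.57], [-1.31, 4.45], [0, 2.66], [-2.55, 2.55]. Speed limits (rad/s): [2.57, 2.57, 3.14, 3.14, 3.14, 3.14].

### API

Orientations are given as a rotation vector (axis times angle).
In Python, from workcell import bot, viewer, status gives the robot as it stands (bot), with the cameras (viewer) and the readings (status).
- The arm moves only by the tool nudge_tcp, called after "Emit:" by a JSON object that holds its "name" and its "arguments". Schema: {"type":"object","properties":{"plan":{"type":"array","items":{"type":"object","properties":{"x":{"type":"number"},"y":{"type":"number"},"z":{"type":"number"},"rz":{"type":"number"}},"additionalProperties":false},"minItems":1,"maxItems":5},"finger_gap":{"type":"number"},"force":{"type":"number"},"only":{"type":"string"},"quiet":{"type":"boolean"},"lines":{"type":"string"}},"required":["plan"],"additionalProperties":false}. plan is a list of rows, 1 to 5 of them, each an object with the fields x, y, z (the shift in m), rz (a turn about the tool's z in rad); a field left out counts as zero; each row shifts and turns the commanded pose from where the row before left it, along the tool's axes as they then stand; what a row does not reach is not made up. A row lasts 1/8 s, in which the tool goes at most 0.0625 m and 0.188 rad, less where a joint would pass 70% of its speed; a pose out of reach is approached as far as the arm can. finger_gap is the opening from 0.0 (shut) to 1.0 (fully open), set as the call begins (left out keeps the last). The fingers move at their own pace and stop on an object; force is the grip in N (left out, the last holds). Time passes only in rows, so rows that do not move let the fingers close. The tool returns the time, the measured TCP pose, the force, the opening and the grip force at its end. only (a regular expression) keeps the lines of the reply that match it, lines (a string "A,B") keeps lines A to B, and quiet returns only ok. Input that does not fit is refused with a message, and nothing moves.
- status.read_state(): the state, without advancing time (a new reading comes with each control period).
- viewer.read_camera(name): name is "scene" or "side" or "wrist"; returns the picture (400x640x3 uint8, red, green, blue); there is no depth.
- viewer.camera_info(name): a dict with "intrinsics" (3x3 intrinsics, pixels), "k1" (the pictures are not rectified: a ray, as slopes to the right and down, at radius r is drawn at 1 + k1 r^2 times it, then the intrinsics apply), "extrinsics" (4x4, takes a point from camera to world coordinates). Camera axes: x right, y down, z forward; pixel columns grow to the right and rows downward; lengths in m; the calibration is good to about 2 mm. A picture is of the moment at which its call begins: read the wrist's pose just before it. camera_info takes no time and is no camera call; for the wrist camera it gives the pose at the moment of the call.
- bot.finish_job(): hands the job in; it is judged then, once.
The state is a dict: "time": time; "q": joint angles; "joint_vel": joint speeds; "joint_torque": joint torques, N m; "tool_pos": TCP position; "tcp_rot": TCP orientation; "wrist_force": force on the tool from outside, world axes, zero at the start; "torque": the same for the moment, N m; "width": opening from 0.0 (shut) to 1.0 (fully open); "grip_force": force on a finger pad.
Only numpy, scipy, OpenCV 4.12 (cv2) and the standard library are available. Lean on these libraries where they do the work, as an engineer would, in place of code of your own. Each camera call takes 0.05 s, during which the arm holds its last target. There are 200 camera calls.

## Working session

There is one attempt and no reset: what is moved stays moved. The work goes in short steps, Python scripts to look and compute and a tool call to move; the robot and the scene stay as the last step left them, time stands still between calls to the robot, and variables do not carry over. Pictures are saved under pics/ and viewed, at most 10 in all, crops included, and the job is handed in when it is done.

```bash
ls; mkdir -p pics; python3 - <<'E'
from workcell import bot, viewer, status
import cv2,numpy as np
print(status.read_state(), bot.hold_point_z)
for n in("scene","side"):
    cv2.imwrite(f"pics/{n}0.png",viewer.read_camera(n)[:,:,::-1])
    i=viewer.camera_info(n);print(n,i)
E
```

```text
pics
workcell.py
{'time': 0.0, 'q': array([-1.23589662e+00,  2.64784028e-01,  1.60539260e+00,  1.56872613e-05,
        1.27370607e+00, -3.68984558e-02]), 'joint_vel': array([-0.00138727,  0.00206595, -0.00029429,  0.00040779, -0.00104136,
       -0.00078222]), 'joint_torque': array([ 2.13362917e-03, -5.15106869e+01, -3.67313147e+01,  2.50370067e-04,
        1.28981398e-02, -1.70534486e-05]), 'tool_pos': array([ 0.24498135, -0.62817713,  0.22993119]), 'tcp_rot': array([-3.08523795e+00, -5.80235086e-01,  5.10342564e-04]), 'wrist_force': array([-0.58008391, -0.03061022, -0.03173932]), 'torque': array([-0.01472925,  0.05513301, -0.05850132]), 'grip_force': 0.0, 'width': 0.9985887083533713} 0.0187
scene {'intrinsics': array([[413.24797536,   0.        , 321.20299904],
       [  0.        , 413.24797536, 196.13481291],
       [  0.        ,   0.        ,   1.        ]]), 'k1': -0.08401820563051397, 'extrinsics': array([[-0.45957171, -0.69067289,  0.55835902, -0.05865822],
       [-0.88811368,  0.36228117, -0.2828541 ,  0.34459263],
       [-0.0069233 , -0.62587803, -0.77989022,  0.91193273],
       [ 0.        ,  0.        ,  0.        ,  1.        ]])}
side {'intrinsics': array([[435.27961967,   0.        , 324.89167687],
       [  0.        , 435.27961967, 203.35486727],
       [  0.        ,   0.        ,   1.        ]]), 'k1': -0.10495022794085777, 'extrinsics': array([[-0.92183998, -0.17572411,  0.34544478,  0.15354961],
       [-0.38695006,  0.46771376, -0.79467823,  0.92920388],
       [-0.02192516, -0.86623604, -0.4991537 ,  0.62095408],
       [ 0.        ,  0.        ,  0.        ,  1.        ]])}
```

View pics/scene0.png

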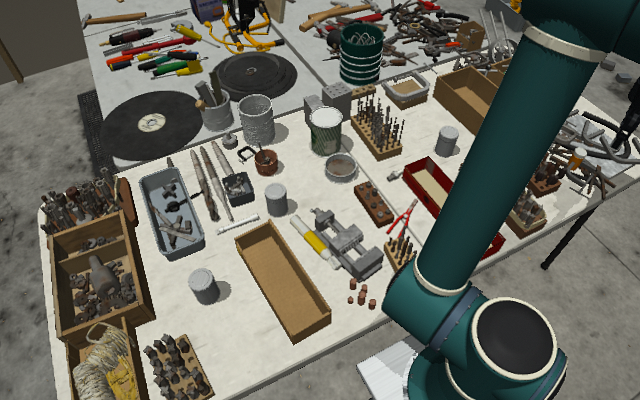

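View pics/side0.png

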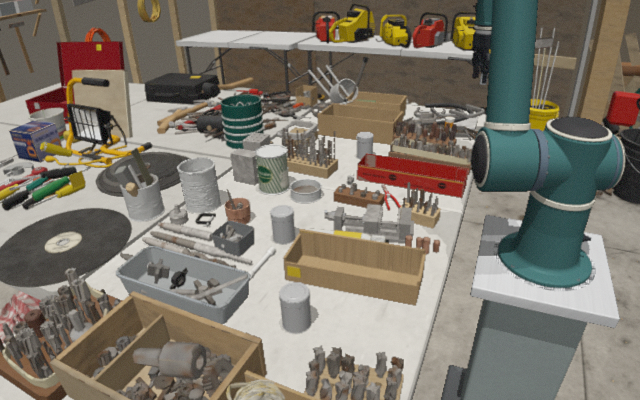

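The scene view shows tins at about (204,286), (276,200) and (447,141). In the side view they are at (295,307), (283,223) and (365,146). The parts tin is at (341,167) and the extension bar at (238,223) in the scene view. I'll zoom in on the lids.

```bash
python3 - <<'E'
import cv2,numpy as np
a=cv2.imread("pics/scene0.png");b=cv2.imread("pics/side0.png")
def c(im,u,v):
    return cv2.resize(im[v-32:v+33,u-32:u+33],(260,260),interpolation=cv2.INTER_NEAREST)
cv2.imwrite("pics/m.png",np.vstack([np.hstack([c(a,*p) for p in((204,286),(276,200),(447,141))]),np.hstack([c(b,*p) for p in((295,307),(283,223),(365,146))])]))
E
```

```text
(no output)
```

View pics/m.png

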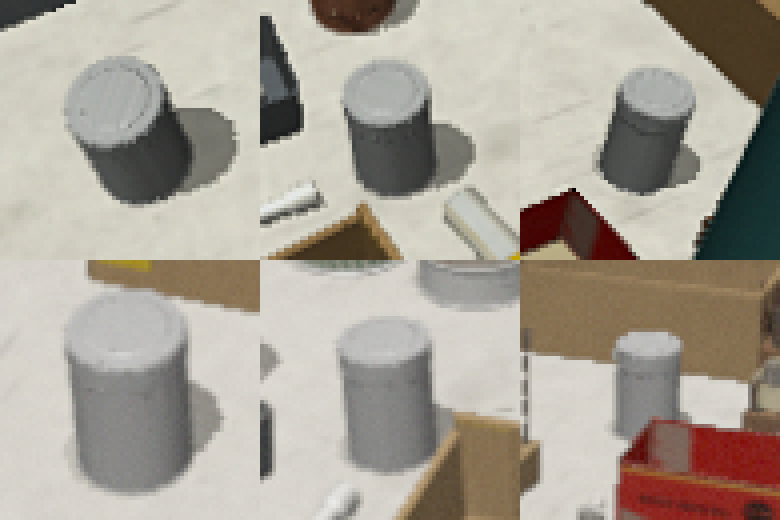

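```bash
cat > h.py <<'E'
import cv2,numpy as np
from workcell import bot, viewer, status
def ray(info,u,v):
    K=info["intrinsics"];d=np.array([info["k1"],0,0,0,0.])
    p=cv2.undistortPoints(np.array([[[u,v]]],float),K,d)[0,0]
    E=info["extrinsics"];return E[:3,3],E[:3,:3]@np.array([*p,1])
def onz(info,u,v,z):
    o,d=ray(info,u,v);return o+d*(z-o[2])/d[2]
E
python3 - <<'E'
from h import *
a=viewer.camera_info("scene");b=viewer.camera_info("side")
for p,q in zip([(199.8,278.8),(275.3,190.6),(448.5,131.8)],[(294,292.3),(281.7,212.5),(364.5,136)]):
    print(onz(a,*p,.082).round(4),onz(b,*q,.082).round(4))
print(onz(a,388,175,0),onz(a,341,160,.035))
E
```

```text
[0.4508 0.3943 0.082 ] [0.4528 0.3938 0.082 ]
[0.6076 0.1411 0.082 ] [0.6069 0.1484 0.082 ]
[ 0.5775 -0.4036  0.082 ] [ 0.5777 -0.3976  0.082 ]
[ 0.57367386 -0.19766662  0.        ] [ 0.66272332 -0.08712354  0.035     ]
```

Emit:
{"name": "nudge_tcp", "arguments": {"plan": [{"rz":0.186},{"rz":0.186},{"x":0.035,"y":-0.05},{"x":0.035,"y":-0.05},{"x":0.035,"y":-0.05}], "finger_gap": 0.88, "force": 30}}

```text
time: 0.72
tool_pos: [0.3507, -0.4772, 0.2306]
tcp_rot: [-3.141, 0.002, 0.0]
wrist_force: [0.1, 0.2, -0.2]
width: 0.881
grip_force: 0.0
```

Emit:
{"name": "nudge_tcp", "arguments": {"plan": [{"x":0.035,"y":-0.05},{"x":0.035,"y":-0.05},{"x":0.035,"y":-0.05},{"y":-0.06},{"y":-0.06}]}}

```text
time: 1.35
tool_pos: [0.4552, -0.2068, 0.2307]
tcp_rot: [-3.141, 0.0, 0.001]
wrist_force: [1.2, 0.5, 0.1]
width: 0.877
grip_force: 0.0
```

Emit:
{"name": "nudge_tcp", "arguments": {"plan": [{"y":-0.06},{"y":-0.06},{"y":-0.06},{"y":-0.06},{"y":-0.06}]}}

```text
time: 1.98
tool_pos: [0.4548, 0.0929, 0.2311]
tcp_rot: [3.142, -0.0, 0.0]
wrist_force: [0.0, -0.2, 0.5]
width: 0.881
grip_force: 0.0
```

Emit:
{"name": "nudge_tcp", "arguments": {"plan": [{"y":-0.06},{"y":-0.06},{"y":-0.06},{},{}]}}

```text
time: 2.6
tool_pos: [0.4549, 0.2707, 0.2306]
tcp_rot: [3.14, 0.001, -0.002]
wrist_force: [-0.3, -0.1, -0.4]
width: 0.881
grip_force: 0.0
```

```bash
python3 - <<'E'
from h import *
s=status.read_state();i=viewer.camera_info("wrist");im=viewer.read_camera("wrist")
print(s["time"],s["tool_pos"],s["tcp_rot"],s["q"],i)
cv2.imwrite("pics/w1.png",im[:,:,::-1])
E
```

```text
2.6 [0.45487665 0.2707231  0.23063081] [ 3.14027818e+00  1.49994154e-03 -1.77114451e-03] [ 4.90207518e-01 -1.10271046e-02  1.91302130e+00 -6.64370261e-04
  1.24121187e+00  2.06026408e+00] {'intrinsics': array([[319.78802252,   0.        , 324.71512527],
       [  0.        , 319.78802252, 200.19063587],
       [  0.        ,   0.        ,   1.        ]]), 'k1': 0.005431613708023097, 'extrinsics': array([[ 8.14727133e-04, -9.49863538e-01, -3.12663710e-01,
         5.37147427e-01],
       [-9.99998034e-01, -2.08608701e-04, -1.97200926e-03,
         2.69870853e-01],
       [ 1.80791532e-03,  3.12664702e-01, -9.49861840e-01,
         3.72118675e-01],
       [ 0.00000000e+00,  0.00000000e+00,  0.00000000e+00,
         1.00000000e+00]])}
```

View pics/w1.png

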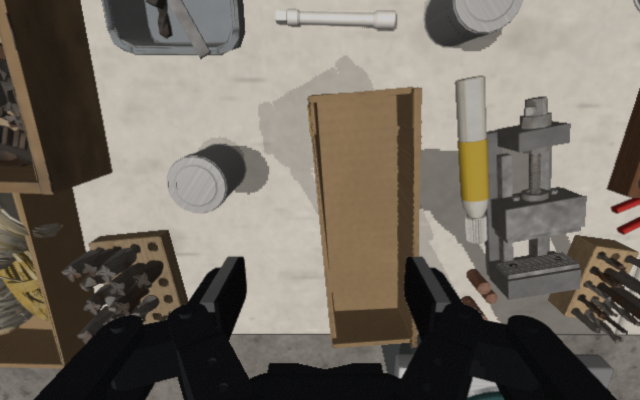

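The wrist view shows the left tin's lid at about (196,184) and the middle tin partly cut off at the top near (487,8). The fingers are well placed between neighbouring objects.

```bash
python3 - <<'E'
from h import *
i=viewer.camera_info("wrist");print(onz(i,196,184.5,.082), onz(i,168,184.5,.082),onz(i,225,184.5,.082),onz(i,196,212.5,.082))
print("midY",onz(i,453,8,.082),onz(i,524,8,.082))
E
```

```text
[0.45749434 0.38953929 0.082     ] [0.45751476 0.4157465  0.082     ] [0.45747183 0.36235712 0.082     ] [0.42946892 0.39307552 0.082     ]
midY [0.60286705 0.16643402 0.082     ] [0.60269111 0.11000035 0.082     ]
```

Emit:
{"name": "nudge_tcp", "arguments": {"plan": [{"y":-0.06},{"y":-0.061},{"z":0.05},{"z":0.03},{}]}}

```text
time: 3.28
tool_pos: [0.4539, 0.3888, 0.1479]
tcp_rot: [3.137, -0.004, -0.009]
wrist_force: [-1.2, 0.4, 0.6]
width: 0.876
grip_force: 0.0
```

```bash
python3 - <<'E'
from h import *
cv2.imwrite("pics/w2.png",viewer.read_camera("wrist")[:,:,::-1]);i=viewer.camera_info("wrist");
K=i["intrinsics"];E=np.linalg.inv(i["extrinsics"])
p=E@np.array([.454,.392,.082,1]);print(K@(p[:3]/p[2]))
E
```

```text
[320.01346271 219.64640484   1.        ]
```

View pics/w2.png

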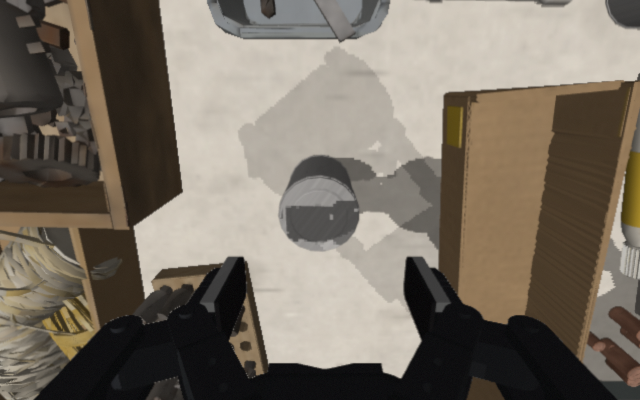

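The lid is centred at about (319,212) between the fingers, which puts it about 3 mm further in x. Next I descend, grip and lift.

Emit:
{"name": "nudge_tcp", "arguments": {"plan": [{"x":0.003,"z":0.04},{"z":0.04},{"z":0.025},{"z":0.013},{}]}}

```text
time: 3.95
tool_pos: [0.4592, 0.3919, 0.0341]
tcp_rot: [-3.141, 0.002, -0.001]
wrist_force: [-0.2, 0.2, 0.1]
width: 0.88
grip_force: 0.0
```

Emit:
{"name": "nudge_tcp", "arguments": {"plan": [{},{},{},{}], "finger_gap": 0.4, "force": 35}}

```text
time: 4.45
tool_pos: [0.4599, 0.3927, 0.0354]
tcp_rot: [-3.14, -0.0, -0.005]
wrist_force: [0.1, -2.8, 7.2]
width: 0.634
grip_force: 39.3
```

Emit:
{"name": "nudge_tcp", "arguments": {"plan": [{"z":-0.01},{"z":-0.02},{"z":-0.03},{"z":-0.02},{}]}}

```text
time: 5.08
tool_pos: [0.4599, 0.3934, 0.116]
tcp_rot: [-3.138, 0.0, -0.006]
wrist_force: [0.1, -0.0, -8.4]
width: 0.633
grip_force: 39.5
```

Emit:
{"name": "nudge_tcp", "arguments": {"plan": [{},{},{},{}]}}

```text
time: 5.58
tool_pos: [0.4582, 0.3918, 0.1126]
tcp_rot: [3.141, -0.0, -0.001]
wrist_force: [0.5, -0.1, -7.9]
width: 0.634
grip_force: 39.5
```

```bash
python3 - <<'E'
from h import *
s=status.read_state();print(s)
cv2.imwrite("pics/l1.png",cv2.resize(viewer.read_camera("side")[120:360,160:480,::-1],(640,480)))
for k in range(6): viewer.read_camera("wrist");print(status.read_state()["wrist_force"].round(2))
E
```

```text
{'time': 5.575, 'q': array([6.66209623e-01, 2.29556464e-01, 1.87668644e+00, 1.64499635e-05,
       1.03647823e+00, 2.23722582e+00]), 'joint_vel': array([ 0.00181441, -0.00493289, -0.00420917, -0.00041002,  0.00080745,
       -0.000892  ]), 'joint_torque': array([ 4.45372556e-03, -5.06327677e+01, -3.68098927e+01,  2.69693811e-02,
        6.39540050e-02, -1.14143186e-04]), 'tool_pos': array([0.4581593 , 0.39183928, 0.11257559]), 'tcp_rot': array([ 3.14090593e+00, -3.58457414e-04, -1.40688685e-03]), 'wrist_force': array([ 0.48061802, -0.0995557 , -7.86271194]), 'torque': array([ 0.005438  , -0.08569503,  0.03752573]), 'grip_force': 39.5173417031765, 'width': 0.6341868133156265}
[ 0.91 -0.08 -8.11]
[ 0.3   0.5  -8.27]
[-0.23 -0.29 -7.35]
[ 0.79  0.72 -8.24]
[ 0.3  -0.5  -8.31]
[ 0.38 -0.49 -8.47]
```

View pics/l1.png

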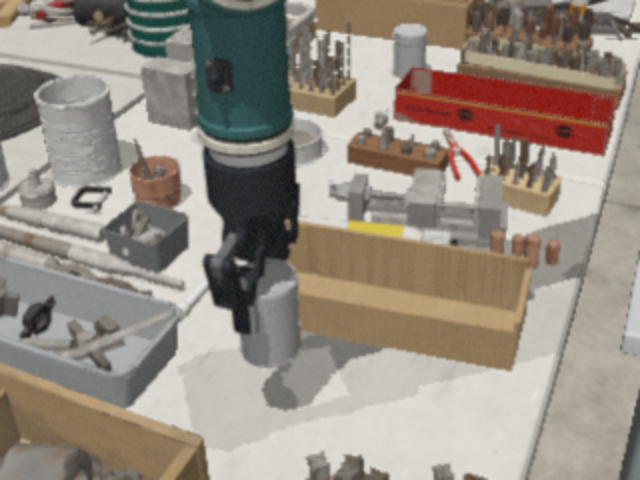

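The left tin hangs upright, clear of the table, and weighs about 8.1 N (0.82 kg). I'll put it back.

Emit:
{"name": "nudge_tcp", "arguments": {"plan": [{"z":0.03},{"z":0.025},{"z":0.015},{"z":0.005},{}]}}

```text
time: 6.55
tool_pos: [0.4588, 0.3923, 0.0386]
tcp_rot: [-3.141, 0.0, -0.001]
wrist_force: [-0.1, -0.3, -7.7]
width: 0.632
grip_force: 39.3
```

Emit:
{"name": "nudge_tcp", "arguments": {"plan": [{"z":0.003},{},{"z":0.002},{},{}]}}

```text
time: 7.18
tool_pos: [0.459, 0.3925, 0.0355]
tcp_rot: [-3.141, 0.0, -0.002]
wrist_force: [-3.9, -3.3, 6.0]
width: 0.631
grip_force: 40.7
```

Emit:
{"name": "nudge_tcp", "arguments": {"plan": [{},{},{}], "finger_gap": 0.88}}

```text
time: 7.55
tool_pos: [0.459, 0.3925, 0.0338]
tcp_rot: [-3.141, 0.0, -0.002]
wrist_force: [-0.8, -0.6, 0.2]
width: 0.88
grip_force: 0.0
```

Emit:
{"name": "nudge_tcp", "arguments": {"plan": [{"z":-0.02},{"z":-0.05},{"z":-0.06},{"z":-0.04},{}]}}

```text
time: 8.18
tool_pos: [0.4613, 0.3943, 0.2104]
tcp_rot: [-3.134, 0.0, -0.014]
wrist_force: [0.1, 0.4, -0.1]
width: 0.881
grip_force: 0.0
```

Emit:
{"name": "nudge_tcp", "arguments": {"plan": [{"x":0.03,"y":0.05},{"x":0.03,"y":0.05},{"x":0.03,"y":0.05},{"x":0.03,"y":0.05},{}]}}

```text
time: 8.8
tool_pos: [0.5797, 0.1883, 0.2029]
tcp_rot: [3.14, -0.009, -0.001]
wrist_force: [-0.7, 0.1, -1.3]
width: 0.878
grip_force: 0.0
```

```bash
python3 - <<'E'
from h import *
i=viewer.camera_info("wrist");im=viewer.read_camera("wrist");cv2.imwrite("pics/w3.png",im[:,:,::-1]);print(i["extrinsics"][:3,3])
K=i["intrinsics"];E=np.linalg.inv(i["extrinsics"])
for q in((.607,.142,.082,1),(.457,.392,.082,1)):
    p=E@np.array(q);print(K@(p[:3]/p[2]))
E
```

```text
[0.66187113 0.18689715 0.34441343]
[378.43999747 164.2011423    1.        ]
[116.05698672 316.55721758   1.        ]
```

View pics/w3.png

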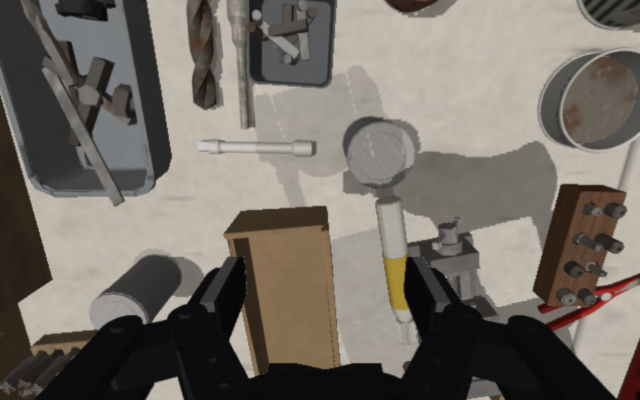

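Left tin is standing upright at (120,310). The middle lid is at about (380,155), and the extension bar's right end at (315,148) is lower than the finger tips will go.

```bash
python3 - <<'E'
from h import *
i=viewer.camera_info("wrist");print(status.read_state()["tool_pos"],onz(i,380.5,155.5,.082),onz(i,315,148,.015),onz(i,120,312,.082))
E
```

```text
[0.57861525 0.19020687 0.2027126 ] [0.61320374 0.14277274 0.082     ] [0.60906576 0.19878082 0.015     ] [0.46099415 0.38845046 0.082     ]
```

Emit:
{"name": "nudge_tcp", "arguments": {"plan": [{"x":0.033,"y":0.048},{"z":0.04},{"z":0.03},{},{}], "finger_gap": 0.85}}

```text
time: 9.48
tool_pos: [0.6115, 0.1452, 0.1343]
tcp_rot: [-3.141, -0.002, -0.001]
wrist_force: [-0.7, 0.6, -0.2]
width: 0.851
grip_force: 0.0
```

Emit:
{"name": "nudge_tcp", "arguments": {"plan": [{"z":0.04},{"z":0.03},{"z":0.018},{"z":0.01},{}]}}

```text
time: 10.1
tool_pos: [0.6117, 0.1443, 0.0356]
tcp_rot: [-3.142, -0.0, -0.0]
wrist_force: [0.8, -0.2, 0.2]
width: 0.85
grip_force: 0.0
```

Emit:
{"name": "nudge_tcp", "arguments": {"plan": [{},{},{},{}], "finger_gap": 0.4, "force": 35}}

```text
time: 10.6
tool_pos: [0.6127, 0.144, 0.0369]
tcp_rot: [-3.141, 0.0, -0.004]
wrist_force: [-0.5, -1.4, 5.8]
width: 0.64
grip_force: 40.1
```

Emit:
{"name": "nudge_tcp", "arguments": {"plan": [{"z":-0.01},{"z":-0.02},{"z":-0.03},{"z":-0.02},{}]}}

```text
time: 11.22
tool_pos: [0.6133, 0.1445, 0.1183]
tcp_rot: [-3.14, 0.0, -0.008]
wrist_force: [0.2, 0.3, -3.3]
width: 0.64
grip_force: 39.8
```

Emit:
{"name": "nudge_tcp", "arguments": {"plan": [{},{},{},{}]}}

```text
time: 11.72
tool_pos: [0.611, 0.144, 0.1145]
tcp_rot: [3.141, -0.0, -0.002]
wrist_force: [-0.4, -0.1, -2.7]
width: 0.642
grip_force: 39.8
```

```bash
python3 - <<'E'
from h import *
for k in range(6): viewer.read_camera("wrist");print(status.read_state()["wrist_force"].round(2))
E
```

```text
[-0.87 -1.6  -2.2 ]
[-0.52 -0.54 -2.99]
[-1.13 -0.03 -3.05]
[ 0.05 -0.1  -2.43]
[-0.72  0.64 -3.72]
[ 0.35  0.52 -3.71]
```

Emit:
{"name": "nudge_tcp", "arguments": {"plan": [{"z":0.03},{"z":0.025},{"z":0.015},{"z":0.005},{}]}}

```text
time: 12.65
tool_pos: [0.6117, 0.1441, 0.0406]
tcp_rot: [-3.142, 0.0, -0.001]
wrist_force: [0.1, 0.6, -3.4]
width: 0.644
grip_force: 39.9
```

Emit:
{"name": "nudge_tcp", "arguments": {"plan": [{"z":0.003},{},{"z":0.002},{},{}]}}

```text
time: 13.28
tool_pos: [0.6121, 0.1442, 0.037]
tcp_rot: [-3.141, 0.0, -0.002]
wrist_force: [-2.9, -0.7, 5.9]
width: 0.643
grip_force: 40.4
```

Emit:
{"name": "nudge_tcp", "arguments": {"plan": [{},{},{}], "finger_gap": 0.88}}

```text
time: 13.65
tool_pos: [0.6115, 0.1441, 0.0352]
tcp_rot: [-3.142, 0.0, -0.0]
wrist_force: [0.6, 0.2, 0.1]
width: 0.878
grip_force: 0.0
```

Emit:
{"name": "nudge_tcp", "arguments": {"plan": [{"z":-0.02},{"z":-0.05},{"z":-0.06},{"z":-0.04},{}]}}

```text
time: 14.28
tool_pos: [0.6149, 0.1448, 0.2127]
tcp_rot: [-3.139, 0.0, -0.018]
wrist_force: [0.4, -0.1, -0.0]
width: 0.88
grip_force: 0.0
```

Emit:
{"name": "nudge_tcp", "arguments": {"plan": [{"x":-0.005,"y":0.06},{"x":-0.005,"y":0.06},{"x":-0.005,"y":0.06},{"x":-0.005,"y":0.06},{"x":-0.005,"y":0.06}]}}

```text
time: 14.9
tool_pos: [0.5854, -0.1576, 0.205]
tcp_rot: [-3.141, 0.0, 0.001]
wrist_force: [1.0, -0.0, -0.5]
width: 0.88
grip_force: 0.0
```

Emit:
{"name": "nudge_tcp", "arguments": {"plan": [{"x":-0.005,"y":0.06},{"y":0.06},{"y":0.06},{},{}]}}

```text
time: 15.52
tool_pos: [0.5806, -0.3356, 0.2045]
tcp_rot: [-3.14, 0.002, 0.002]
wrist_force: [0.7, 1.0, -0.3]
width: 0.877
grip_force: 0.0
```

```bash
python3 - <<'E'
from h import *
i=viewer.camera_info("wrist");im=viewer.read_camera("wrist");cv2.imwrite("pics/w4.png",im[:,:,::-1]);print(i["extrinsics"][:3,3])
cv2.imwrite("pics/s4.png",viewer.read_camera("scene")[:,:,::-1])
E
```

```text
[ 0.66291862 -0.33708408  0.34599165]
```

View pics/w4.png

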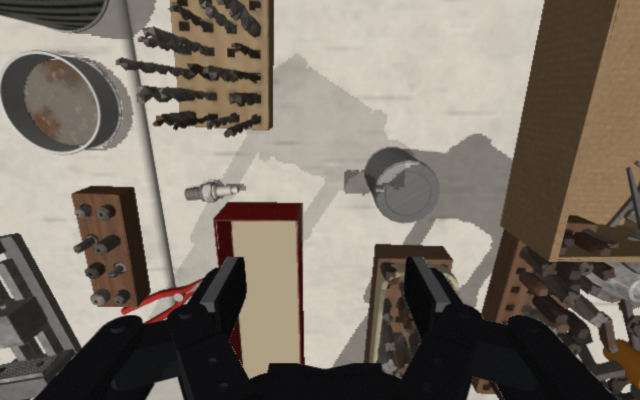

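The right tin's lid is at about (408,190), clear of the boxes in front. The spark plug at (215,190) and parts tin are untouched.

```bash
python3 - <<'E'
from h import *
i=viewer.camera_info("wrist");print(status.read_state()["tool_pos"],onz(i,408,190,.082))
E
```

```text
[ 0.58110331 -0.33452396  0.20491747] [ 0.58571021 -0.407341    0.082     ]
```

Emit:
{"name": "nudge_tcp", "arguments": {"plan": [{"x":0.003,"y":0.05},{"y":0.02,"z":0.03},{"z":0.04},{},{}]}}

```text
time: 16.25
tool_pos: [0.5851, -0.405, 0.1365]
tcp_rot: [3.141, 0.002, 0.001]
wrist_force: [-0.2, -0.3, 0.7]
width: 0.878
grip_force: 0.0
```

Emit:
{"name": "nudge_tcp", "arguments": {"plan": [{"z":0.04},{"z":0.03},{"z":0.018},{"z":0.01},{}]}}

```text
time: 16.88
tool_pos: [0.5846, -0.406, 0.0377]
tcp_rot: [3.141, -0.0, 0.001]
wrist_force: [0.4, 0.9, 0.3]
width: 0.88
grip_force: 0.0
```

Emit:
{"name": "nudge_tcp", "arguments": {"plan": [{},{},{},{}], "finger_gap": 0.4, "force": 35}}

```text
time: 17.38
tool_pos: [0.5853, -0.4071, 0.0392]
tcp_rot: [3.139, -0.001, 0.004]
wrist_force: [0.1, -2.0, 5.9]
width: 0.659
grip_force: 38.5
```

Emit:
{"name": "nudge_tcp", "arguments": {"plan": [{"z":-0.01},{"z":-0.02},{"z":-0.03},{"z":-0.02},{}]}}

```text
time: 18.0
tool_pos: [0.5858, -0.407, 0.1205]
tcp_rot: [3.139, -0.0, 0.007]
wrist_force: [0.4, -0.3, -4.5]
width: 0.657
grip_force: 38.4
```

Emit:
{"name": "nudge_tcp", "arguments": {"plan": [{},{},{},{}]}}

```text
time: 18.5
tool_pos: [0.584, -0.4057, 0.1165]
tcp_rot: [-3.141, 0.0, 0.001]
wrist_force: [0.1, 0.6, -4.5]
width: 0.658
grip_force: 38.4
```

```bash
python3 - <<'E'
from h import *
for k in range(6): viewer.read_camera("wrist");print(status.read_state()["wrist_force"].round(2))
E
```

```text
[-0.06 -0.25 -3.9 ]
[ 0.44 -0.12 -4.15]
[-0.17 -0.76 -4.36]
[-0.85 -0.53 -4.69]
[ 0.72 -0.08 -4.7 ]
[-0.11 -0.27 -5.28]
```

Right tin is about 0.46 kg, so left (0.82 kg) is the heaviest. I'll put the right one back and return to the left one.

Emit:
{"name": "nudge_tcp", "arguments": {"plan": [{"z":0.03},{"z":0.025},{"z":0.015},{"z":0.005},{}]}}

```text
time: 19.42
tool_pos: [0.5846, -0.4062, 0.0426]
tcp_rot: [3.141, -0.0, 0.001]
wrist_force: [0.1, -0.2, -4.4]
width: 0.654
grip_force: 38.5
```

Emit:
{"name": "nudge_tcp", "arguments": {"plan": [{"z":0.003},{},{"z":0.002},{},{}]}}

```text
time: 20.05
tool_pos: [0.5848, -0.4064, 0.0392]
tcp_rot: [3.141, -0.0, 0.002]
wrist_force: [-3.4, 1.8, 5.0]
width: 0.651
grip_force: 39.4
```

Emit:
{"name": "nudge_tcp", "arguments": {"plan": [{},{},{}], "finger_gap": 0.88}}

```text
time: 20.42
tool_pos: [0.5843, -0.406, 0.0371]
tcp_rot: [3.141, -0.0, 0.0]
wrist_force: [0.0, -0.6, 0.4]
width: 0.883
grip_force: 0.0
```

Emit:
{"name": "nudge_tcp", "arguments": {"plan": [{"z":-0.02},{"z":-0.05},{"z":-0.06},{"z":-0.04},{}]}}

```text
time: 21.05
tool_pos: [0.5872, -0.4081, 0.2155]
tcp_rot: [3.134, -0.0, 0.015]
wrist_force: [-0.3, -0.7, -0.4]
width: 0.88
grip_force: 0.0
```

Emit:
{"name": "nudge_tcp", "arguments": {"plan": [{"x":-0.009,"y":-0.057},{"x":-0.009,"y":-0.057},{"x":-0.009,"y":-0.057},{"x":-0.009,"y":-0.057},{"x":-0.009,"y":-0.057}]}}

```text
time: 21.68
tool_pos: [0.5383, -0.1191, 0.2069]
tcp_rot: [-3.141, 0.001, 0.001]
wrist_force: [0.5, 1.0, -0.4]
width: 0.878
grip_force: 0.0
```

Emit:
{"name": "nudge_tcp", "arguments": {"plan": [{"x":-0.009,"y":-0.057},{"x":-0.009,"y":-0.057},{"x":-0.009,"y":-0.057},{"x":-0.009,"y":-0.057},{"x":-0.009,"y":-0.057}]}}

```text
time: 22.3
tool_pos: [0.4934, 0.1657, 0.2072]
tcp_rot: [3.142, -0.0, -0.0]
wrist_force: [0.8, 0.2, 0.7]
width: 0.882
grip_force: 0.0
```

Emit:
{"name": "nudge_tcp", "arguments": {"plan": [{"x":-0.009,"y":-0.057},{"x":-0.009,"y":-0.057},{"x":-0.009,"y":-0.057},{"x":-0.009,"y":-0.057},{}]}}

```text
time: 22.92
tool_pos: [0.4569, 0.3954, 0.2067]
tcp_rot: [-3.141, -0.007, 0.001]
wrist_force: [-0.4, -0.9, 0.4]
width: 0.88
grip_force: 0.0
```

Emit:
{"name": "nudge_tcp", "arguments": {"plan": [{},{}]}}

```text
time: 23.18
tool_pos: [0.4586, 0.3906, 0.207]
tcp_rot: [3.141, -0.002, -0.001]
wrist_force: [0.6, -0.8, 0.8]
width: 0.884
grip_force: 0.0
```

```bash
python3 - <<'E'
from h import *
cv2.imwrite("pics/w5.png",viewer.read_camera("wrist")[:,:,::-1])
s=viewer.read_camera("scene")
cv2.imwrite("pics/s5.png",s[:,:,::-1]);a=cv2.imread("pics/scene0.png")
def c(im,u,v): return cv2.resize(im[v-32:v+33,u-32:u+33],(260,260),interpolation=cv2.INTER_NEAREST)
w=cv2.resize(cv2.imread("pics/w5.png"),(520,325))
m=np.hstack([c(s[:,:,::-1],276,200),c(s[:,:,::-1],447,141)])
cv2.imwrite("pics/m5.png",np.vstack([w,m]))
E
```

```text
(no output)
```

View pics/m5.png

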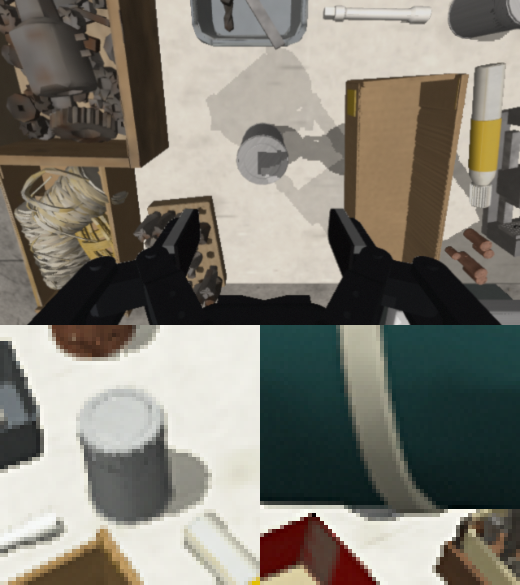

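The fingers are centred over the left tin (lid at about (262,160) in the half-size view), and the middle tin stands upright where it was. The arm hides the right tin in the scene view.

Emit:
{"name": "nudge_tcp", "arguments": {"plan": [{"z":0.05},{"z":0.05},{"z":0.04},{"z":0.02},{"z":0.012}]}}

```text
time: 23.9
tool_pos: [0.4588, 0.3915, 0.0348]
tcp_rot: [3.141, -0.002, -0.0]
wrist_force: [1.0, 0.4, -0.2]
width: 0.88
grip_force: 0.0
```

Emit:
{"name": "nudge_tcp", "arguments": {"plan": [{},{},{},{},{}], "finger_gap": 0.4, "force": 35}}

```text
time: 24.52
tool_pos: [0.4592, 0.3926, 0.0363]
tcp_rot: [-3.141, 0.0, -0.003]
wrist_force: [1.3, -1.0, 0.7]
width: 0.633
grip_force: 40.2
```

Emit:
{"name": "nudge_tcp", "arguments": {"plan": [{"z":-0.01},{"z":-0.02},{"z":-0.04},{"z":-0.05},{"z":-0.03}]}}

```text
time: 25.15
tool_pos: [0.4591, 0.3928, 0.1893]
tcp_rot: [-3.139, 0.0, -0.005]
wrist_force: [0.1, -0.1, -7.6]
width: 0.634
grip_force: 40.2
```

Emit:
{"name": "nudge_tcp", "arguments": {"plan": [{"z":-0.02},{"z":-0.01},{},{},{}]}}

```text
time: 25.78
tool_pos: [0.4577, 0.3915, 0.2134]
tcp_rot: [3.14, -0.0, -0.004]
wrist_force: [-0.1, 0.4, -8.2]
width: 0.632
grip_force: 40.3
```

Emit:
{"name": "nudge_tcp", "arguments": {"plan": [{},{},{},{},{}]}}

```text
time: 26.4
tool_pos: [0.4584, 0.3921, 0.2153]
tcp_rot: [-3.142, 0.0, -0.0]
wrist_force: [0.9, -0.1, -7.5]
width: 0.634
grip_force: 40.3
```

```bash
python3 - <<'E'
from h import *
s=status.read_state();print(s["joint_vel"].round(3))
cv2.imwrite("pics/d6.png",viewer.read_camera("side")[:,:,::-1])
E
```

```text
[-0.002  0.002 -0.    -0.     0.001  0.   ]
```

View pics/d6.png

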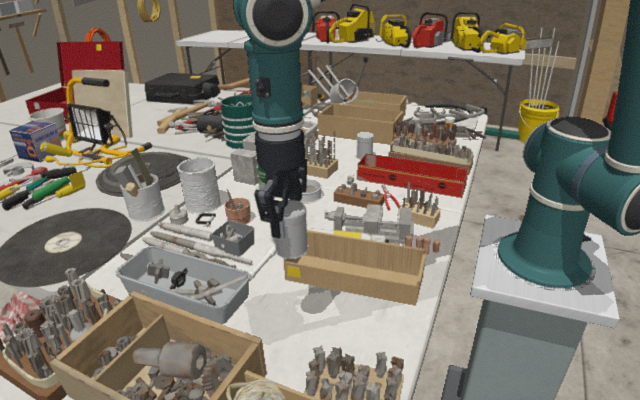

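The left tin is held upright at (291,230), about 18 cm up. The right tin stands upright at (365,146), where it was at the start.

```bash
python3 -c "
from workcell import bot, viewer, status
print(bot.finish_job())"
```

```text
the job is handed in; nothing more can be done
None
```

I hefted all three tins from left to right; the left one is heaviest (about 0.82 kg, against 0.3 kg for the middle and 0.46 kg for the right), and I handed the job in holding it upright and still about 18 cm up, with the other two standing back where they were.

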